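# Close and pin the vessel collar on a laboratory stand

### The job

Lock the glass vessel into the stand's collar: swing the blue gate shut around it, then take the red-knobbed locking pin from the wooden rack, guide it down through the lined-up knuckles of gate and collar, and push it fully home until its shoulder sits on the top lug. Keep hold of the pin while it goes in rather than letting it drop, do not shove or tip the vessel, leave the other things where they are, and let go at the end.

Things in the scene. Friction and masses are not known exactly. Their poses are not given: they have to be found in the camera images.
- stand: Fixed upright retort stand, green base plate 250 x 150 x 12 mm. Origin: the collar's vertical axis at bench level. A 12 mm rod rises to 512 mm at x = +130 mm, away from the robot. Collar band: inside diameter 106 mm, 8 mm thick, 118 to 144 mm above the bench; fixed aluminium half on the +x side, blue gate on the -x side, gate hinge at y = +80 mm, locking knuckles at y = -80 mm
- gate (a joint): Angle of the blue gate about its vertical hinge, rad: 0 = shut against its stop (bores in line), grows as its free end swings outward, towards the stand's -x side, where the robot is; up to 1.2. It moves with light friction (about 1 N at the finger plate) and stays where it is left
- gate_hinge (a point): Point on the gate's hinge axis (stand y = +80 mm, x = 0), at 131 mm above the bench; does not move when the gate swings
- finger_plate (a point): Centre of the outer face of the blue flat plate on the gate, 30 mm wide x 26 mm tall (118 to 144 mm above the bench), for pushing the gate shut. With the gate shut it is at stand x = -56 mm, y = -45 mm and faces stand -x; it turns with the gate, about 137 mm from the hinge axis
- gate_knuckle (a point): Centre of the bore at the top face of the gate's knuckle, 160 mm from the hinge axis, 144 mm above the bench; with the gate shut it lies under bore
- bore (a point): Centre of the 12 mm bore at the top face of the fixed upper lug (146 to 160 mm above the bench), where the pin goes in, straight down: through upper lug, gate knuckle (118 to 144 mm), fixed lower lug (102 to 116 mm), all 26 mm in outside diameter. A spring plunger in the lower lug grips the pin: its last 10 to 18 mm need a push of about 6 N. The vessel's flange edge is 24 mm away, 2 mm lower
- pin: Steel locking pin, 107 mm long, about 70 g, hanging upright in the wooden rack. Origin: middle of its lower tip; z runs up the pin. Shank 10 mm in diameter, 75 mm long, its lowest 12 mm tapering to 4 mm at the tip; then a shoulder 22 mm in diameter (75 to 79 mm up), then a round red knob 20 mm in diameter (79 to 107 mm up)
- pin_shoulder (a point): Centre of the underside of the pin's shoulder, 75 mm above its tip. It rests on the rack's top at first, and on the upper lug when the pin is fully home
- rack: Fixed wooden rack 200 x 60 mm, 90 mm high; its 14 mm top board has three 13 mm holes in a row along its x, at -65, 0 and +65 mm. The pin hangs by its shoulder in one outer hole, a thermowell in the other. Origin: centre of the underside
- vessel: Bystander inside the collar: flanged glass vessel, 96 mm in diameter with a flange 112 mm in diameter, 134 mm tall, 0.65 kg, standing loose on a cork ring 24 mm above the bench; it must not be tipped or shifted. Origin: centre of its bottom
- thermowell: Bystander hanging in the other outer hole of the rack: thin steel tube with a black cap 22 mm in diameter, rising 22 mm over the rack's top. Origin: its lower tip
- jar: Bystander: white plastic jar with a blue cap, 90 mm in diameter, 140 mm tall. Origin: centre of its underside
- beaker: Bystander: glass beaker, 76 mm in diameter, 100 mm tall. Origin: centre of its underside

How it is judged (in metres and radians):
On the way, in this order (a step that is already met when the one before it is completed fails the run):
1. the gate is shut (within 0.025 rad) (value of joint gate below 0.025 rad), for 0.2 s.
2. the pin has started down through the upper lug: its tip is 6 mm or more below the upper lug's top, within 4 mm of the bore axis (z of pin in the frame of bore between -0.08 and -0.006 m and horizontal distance between pin and bore below 0.004 m), for 0.05 s.
At the end, for the whole second after the job is handed in: Gate shut (within 0.025 rad); pin upright (0.06 rad), at rest, through all three knuckles, its shoulder on the upper lug (within 3 mm in height and of the bore axis); vessel upright (0.05 rad) and within 8 mm of where it stood; thermowell, jar and beaker within 30 mm of theirs (value of joint gate below 0.025 rad and z of pin_shoulder in the frame of bore between -0.003 and 0.003 m and horizontal distance between pin_shoulder and bore below 0.003 m and angle between the z axis of pin and the z axis of stand, either way round below 0.06 rad and linear speed of pin below 0.02 m/s and angle between vessel's own z axis and vertical below 0.05 rad and distance of vessel from where it was at the start of the episode below 0.008 m and distance of each of thermowell, jar, beaker from where it was at the start of the episode below 0.03 m); the robot touches nothing.
It fails at once if the pin is dropped into the bore (faster than 0.5 m/s in it) (horizontal distance between pin and bore below 0.006 m and z of pin in the frame of bore below -0.005 m and linear speed of pin above 0.5 m/s).
It fails at once if the vessel is tipped (over 0.15 rad) or shoved (over 20 mm) (angle between vessel's own z axis and vertical above 0.15 rad or distance of vessel from where it was at the start of the episode above 0.02 m).
It fails at once if the thermowell, jar or beaker is displaced by over 50 mm (distance of any of thermowell, jar, beaker from where it was at the start of the episode above 0.05 m).
It also fails if it takes over 61 s, if anything falls off the work surface, if the arm or the gripper's body presses on something with over 40 N, if the wrist force passes 120 N, or if a joint passes its speed limit or range.

### The arm

A 6-joint arm with a two-finger parallel gripper is mounted at the origin on the work surface. World frame = base frame: x ahead of the robot, y to its left, z up, the work surface at z = 0. Lengths are in m, angles in degrees, forces in N, time in s.
With the tool pointing down it reaches from about 0.375 to 0.9 m from the base axis. Payload 3.1 kg.
Tool frame: the origin (TCP) lies at the very end of the fingers, on their centre line; the grasp point (between the pads) lies 19 mm behind it (bot.grip_point_offset is the distance from the TCP to the grasp point, in m); z points along the fingers, x is the direction in which the jaws open and shut, and the axes are right-handed (so a half turn about z gives the same grasp; the last joint's range is limited). The gripper opens to 87 mm and grips with 3 to 60 N. Pads are 19 mm wide; open, the fingers measure 117 mm over their backs; the gripper's body (75 mm by 190 mm) begins 51 mm behind the grasp point.
Start: joints at [55.835, 30.224, 82.088, -0, 67.689, -10.227], TCP at [0.254, 0.571, 0.223] pointing down, gripper open.
Joint ranges: [-176.69, 176.69], [-43.24, 126.21], [12.49, 139.97], [-82, 262], [0, 151.66], [-163.58, 163.58]. Speed limits (degrees/s): [159.86, 159.86, 180, 180, 180, 180].

### API

Orientations are given as a 3x3 rotation matrix whose columns are the frame's x, y, z axes.
In Python, from rig import bot, capture, recognise, place_of gives the robot as it stands.
- The arm moves only by the tool send_rows, never from a script. Its argument "motion" is a list of rows, each a list of 2 entries, a list of its own where there are three numbers: the shift along the tool's x, y, z in mm, then the turn about the tool's z in rad. A call has exactly 5 rows; each row shifts and turns the pose as measured when the row begins, along the tool's axes as they then stand; what a row does not reach is not made up. A row lasts 1/12 s, in which the tool goes at most 41.7 mm and 7.16 degrees, less where a joint would pass 70% of its speed; a pose out of reach is approached as far as the arm can. A call with a gripper value outside its range is refused whole. "gripper" is the closure, from 0 (fully open) to 1 (shut), set as the call begins (left out, the last holds). The fingers move at their own pace and stop on an object; the grip force is fixed at half the most. Time passes only in rows, so rows that do not move let the fingers close, or fill a call up. It gives the time, the measured TCP pose, the force and the opening at its end, in the units of the state.
- bot.read_state(): the state, without advancing time (a new reading comes with each control period).
- capture(name): name is "side" or "top"; returns a dict with "image" (420x560x3 uint8, blue, green, red), "fx", "fy", "cx", "cy" (pixels), "dist_coeffs" ([k1, k2, p1, p2, k3] as OpenCV has them; the pictures are not rectified), "rvec" (rotation vector, rad) and "tvec" (3), from world to camera coordinates, as OpenCV has them. Camera axes: x right, y down, z forward; pixel columns grow to the right and rows downward; lengths in m; the calibration is good to about 2 mm. A picture is of the moment at which its call begins. There is no depth.
- bot.hand_in(): hands the job in, once; it reports no verdict.
Trained networks look in the newest picture that a camera, given by its name, has taken for a name from the list of things; names that differ only in an ending like _2 or _b are one class to them, and where a whole thing is asked for, a point or a joint stands for the part that bears it (a point fixed in the world has none). Each returns a list of dicts, best first, with "p" (0 to 1); they miss things now and then, are a little off and sometimes report something else, mostly with a low value. They report only what shows in the picture. A call takes as long as a camera call.
- recognise(camera, target): "xy" ([column, row] in pixels, amid what is visible of it).
- place_of(camera, target): "xy" ([column, row] in pixels: a listed point, or the origin of a listed thing).
The state is a dict: "time_s": time; "joint_positions": joint angles; "qvel": joint speeds; "tau": joint torques, N m; "position": TCP position; "tcp_rot": TCP orientation; "force": force on the tool from outside, world axes, zero at the start; "moment": the same for the moment, N m; "opening": opening from 0.0 (shut) to 1.0 (fully open).
Only numpy, scipy, OpenCV 4.12 (cv2) and the standard library are available. Lean on these libraries where they do the work, as an engineer would, in place of code of your own. Each camera call takes 0.05 s, during which the arm holds its last target.

## Working session

There is one attempt and no reset: what is moved stays moved. The work goes in short steps, Python scripts to look and compute and a tool call to move; the robot and the scene stay as the last step left them, time stands still between calls to the robot, and variables do not carry over. Pictures are saved under pics/ and viewed, and the job is handed in when it is done.

Besides the shell and the picture viewer there is one more tool, called after ">>>" as name(argument=value, ...), one argument or row to a line, values as JSON. send_rows: Moves the arm, as the interface text tells. Its arguments: {"type":"object","properties":{"motion":{"type":"array","items":{"type":"array"}},"gripper":{"type":"number"}},"required":["motion"]}

```bash
mkdir -p pics; ls; cat > h.py <<'E'
import numpy as np,cv2
from rig import bot,capture,recognise,place_of
def K(c): return np.array([[c['fx'],0,c['cx']],[0,c['fy'],c['cy']],[0,0,1.]])
def ray(c,xy):
    u=cv2.undistortPoints(np.array([[xy]],float),K(c),np.array(c['dist_coeffs'],float))[0,0]
    R=cv2.Rodrigues(np.array(c['rvec'],float))[0];t=np.array(c['tvec'],float).ravel()
    o=-R.T@t;d=R.T@np.array([u[0],u[1],1.]);return o,d/np.linalg.norm(d)
def atz(c,xy,z):
    o,d=ray(c,xy);return o+d*(z-o[2])/d[2]
def tri(rs):
    A=0;b=0
    for o,d in rs:
        P=np.eye(3)-np.outer(d,d);A=A+P;b=b+P@o
    p=np.linalg.solve(A,b);return p,[np.linalg.norm((np.eye(3)-np.outer(d,d))@(p-o)) for o,d in rs]
def proj(c,p):
    return cv2.projectPoints(np.array(p,float).reshape(-1,3),np.array(c['rvec'],float),np.array(c['tvec'],float),K(c),np.array(c['dist_coeffs'],float))[0].reshape(-1,2)
E
python3 - <<'E'
from h import *
cs={n:capture(n) for n in('side','top')}
for n,c in cs.items():
    cv2.imwrite(f'pics/{n}0.png',c['image']); print(n,ray(c,(280,210)),c['fx'])
for t in ['stand','gate_hinge','finger_plate','gate_knuckle','bore','pin','pin_shoulder','rack','vessel','thermowell','jar','beaker']:
    rs=[]
    for n,c in cs.items():
        r=place_of(n,t); print(t,n,[(np.round(x['xy'],1).tolist(),round(x['p'],2)) for x in r[:3]])
        if r: rs.append(ray(c,r[0]['xy']))
    if len(rs)==2: p,e=tri(rs); print('   ',p.round(4),np.round(e,4))
print(bot.read_state()['tcp_rot'],bot.read_state()['time_s'])
E
```

```text
pics
side (array([0.57284048, 0.78672806, 0.58694706]), array([ 0.00663277, -0.84855272, -0.52906927])) 424.0952567019938
top (array([0.4597613 , 0.02424131, 1.35615644]), array([ 0.10453856,  0.01108618, -0.99445904])) 484.03575012740083
stand side [([258.4, 253.5], 0.56), ([315.1, 186.4], 0.28)]
stand top [([283.8, 203.0], 0.59)]
    [ 0.624   0.0284 -0.003 ] [0.0016 0.0016]
gate_hinge side [([256.3, 225.8], 0.93)]
gate_hinge top [([250.1, 201.2], 0.78)]
    [0.6177 0.114  0.1299] [0.0053 0.0053]
finger_plate side [([322.6, 207.3], 0.89), ([315.5, 186.2], 0.42), ([267.4, 155.9], 0.2)]
finger_plate top [([271.9, 249.0], 0.56)]
    [0.4913 0.059  0.1419] [0.0018 0.0018]
gate_knuckle side [([306.2, 191.2], 0.59), ([271.0, 182.1], 0.17)]
gate_knuckle top [([299.8, 235.2], 0.72)]
    [ 0.5234 -0.0112  0.1387] [0. 0.]
bore side [([252.2, 172.3], 0.89)]
bore top [([313.4, 188.6], 0.61)]
    [ 0.6399 -0.0462  0.1632] [0.0022 0.0022]
pin side [([267.8, 181.4], 0.72)]
pin top [([393.3, 204.9], 0.58)]
    [ 0.6139 -0.276   0.0185] [0.0035 0.0035]
pin_shoulder side [([269.5, 156.8], 0.56)]
pin
[... 232 characters left out ...]
de [([256.5, 242.8], 0.77)]
vessel top [([280.3, 198.7], 0.78)]
    [0.6294 0.0378 0.034 ] [0.0006 0.0006]
thermowell side [([314.8, 186.5], 0.46)]
thermowell top [([397.6, 252.3], 0.37)]
    [ 4.809e-01 -2.873e-01 -3.000e-04] [0.0015 0.0015]
jar side [([326.6, 385.5], 0.85)]
jar top [([161.5, 253.2], 0.74)]
    [0.4915 0.3705 0.0078] [0.0069 0.0069]
beaker side [([214.0, 195.1], 0.87), ([305.0, 190.0], 0.64)]
beaker top [([376.0, 155.7], 0.72), ([394.6, 206.5], 0.3), ([392.5, 229.1], 0.28)]
    [ 0.7614 -0.2377 -0.0087] [0.0051 0.0051]
[[ 4.05735113e-01  9.13990710e-01  2.20126322e-05]
 [ 9.13990710e-01 -4.05735113e-01 -1.44275611e-05]
 [-4.25535899e-06  2.59731095e-05 -1.00000000e+00]] 1.3
```

View pics/side0.png

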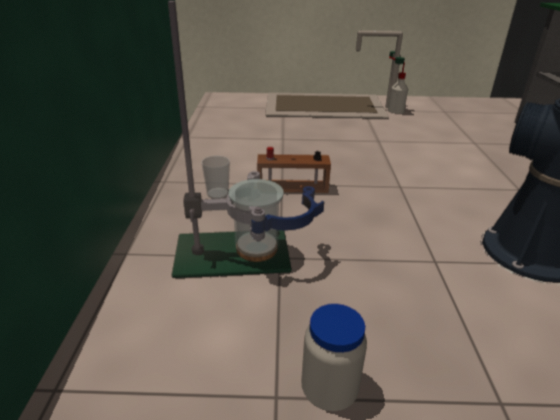

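View pics/top0.png

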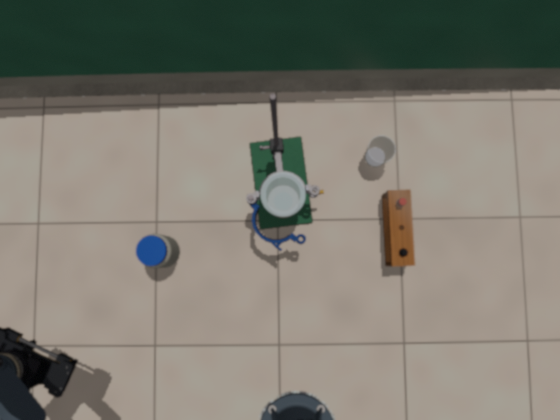

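```bash
python3 - <<'E'
import cv2
a=cv2.imread('pics/side0.png')[145:275,170:345];b=cv2.imread('pics/top0.png')[130:280,230:420]
cv2.imwrite('pics/sz.png',cv2.resize(a,None,fx=4.5,fy=4.5,interpolation=2));cv2.imwrite('pics/tz.png',cv2.resize(b,None,fx=4,fy=4,interpolation=2))
E
```

```text
(no output)
```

View pics/sz.png

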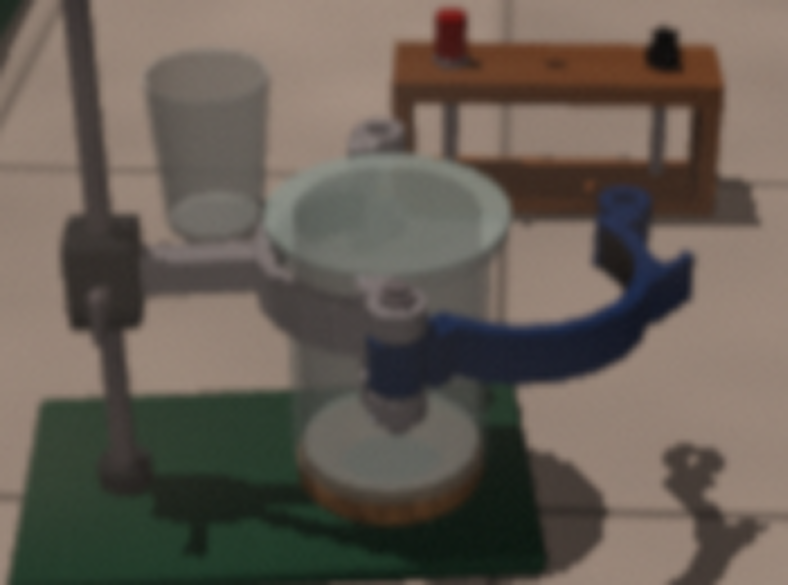

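View pics/tz.png

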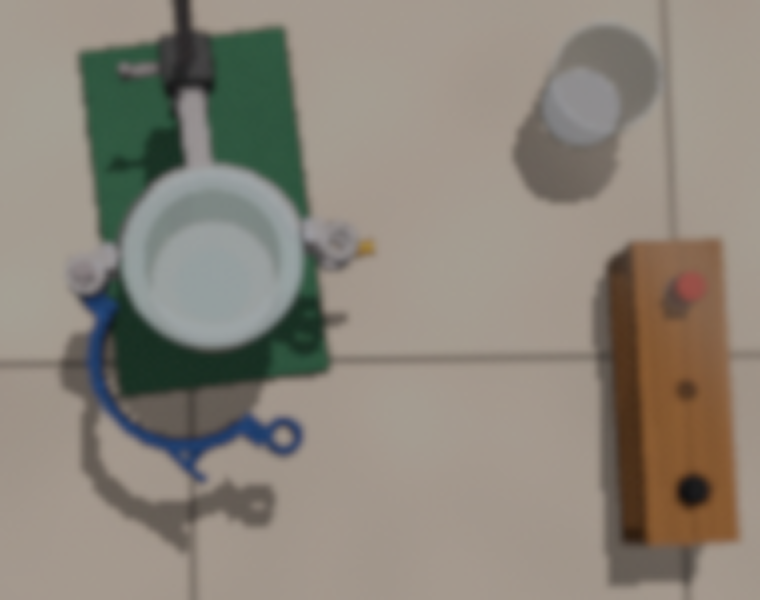

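```bash
python3 - <<'E'
from h import *
cs={n:capture(n) for n in('side','top')}
S,T=cs['side'],cs['top']
for n,s,t,z in [('bore',(254,174.1),(314.5,189.5),.160),('hingetop',(258.4,211.2),(251,198),.160),('knuckle',(309.1,189),(301,239),.144),('knob',(270.2,148.1),(402.5,201.3),.122),('thermocap',(317.7,151.9),(403.2,252.5),.112),('plate',(322.6,207.3),(277.5,248),.131)]:
    p,e=tri([ray(S,s),ray(T,t)]); print(n,p.round(4),np.round(e,4),atz(S,s,z).round(4),atz(T,t,z).round(4))
# top-view base plate corners and vessel flange
for q in [(79,52),(285,27),(329,370),(122,396)]:
    print('plate corner',atz(T,(230+q[0]/4,130+q[1]/4),.012).round(4))
print('flange ctr',atz(T,(230+212/4,130+256/4),.158).round(4))
E
```

```text
bore [ 0.6373 -0.0493  0.1575] [0.0011 0.0011] [ 0.6381 -0.0446  0.16  ] [ 0.6358 -0.0491  0.16  ]
hingetop [0.6177 0.1095 0.1607] [0.0012 0.0012] [0.619  0.1081 0.16  ] [0.6166 0.1096 0.16  ]
knuckle [ 0.5155 -0.0141  0.1425] [0.0018 0.0018] [ 0.5175 -0.0118  0.144 ] [ 0.5136 -0.0139  0.144 ]
knob [ 0.6095 -0.2771  0.1206] [0.0016 0.0016] [ 0.611  -0.2743  0.122 ] [ 0.6077 -0.2766  0.122 ]
thermocap [ 0.4794 -0.2757  0.113 ] [0.0025 0.0025] [ 0.4817 -0.2785  0.112 ] [ 0.477  -0.2757  0.112 ]
plate [0.4919 0.0454 0.1337] [0.0003 0.0003] [0.4911 0.041  0.131 ] [0.4922 0.0454 0.131 ]
plate corner [0.7936 0.1229 0.012 ]
plate corner [ 0.8095 -0.0237  0.012 ]
plate corner [ 0.5649 -0.0501  0.012 ]
plate corner [0.5486 0.0941 0.012 ]
flange ctr [0.6258 0.0296 0.158 ]
```

```bash
cat >> h.py <<'E'
def rows(tgt,psi=None,n=5):
    s=bot.read_state();p=np.array(s['position'],float);R=np.array(s['tcp_rot'],float)
    a=np.degrees(np.arctan2(R[1,0],R[0,0])); psi=a if psi is None else psi
    print('t',round(s['time_s'],2),'pos',p.round(4),'psi',a.round(2),'tz',R[:,2].round(4),'F',np.round(s['force'],1),'op',round(s['opening'],3))
    d=(np.array(tgt)-p)*1000/n; tu=-(psi-a)/n
    for i in range(n):
        q=np.radians(a-tu*i);x=np.array([np.cos(q),np.sin(q),0]);y=np.array([np.sin(q),-np.cos(q),0])
        print('[[%.1f,%.1f,%.1f],%.3f],'%(d@x,d@y,-d[2],np.radians(tu)),end='')
    print(' |step|',np.linalg.norm(d).round(1))
H=np.array([.617,.1095]);B=np.array([.6365,-.049]);YAW=np.degrees(np.arctan2(.0195,.1585))
def gate(th,off,lat=0):
    c=(H+B)/2;q=np.radians(YAW);ex=np.array([np.cos(q),np.sin(q)]);ey=np.array([-ex[1],ex[0]])
    p=c-ex*(.056+off)-ey*(.045+lat)
    v=p-H;k=-th;return H+np.array([v[0]*np.cos(k)-v[1]*np.sin(k),v[0]*np.sin(k)+v[1]*np.cos(k)])
E
python3 - <<'E'
from h import *
for th in(.8,.6,.4,.2,.1,0):print(th,gate(th,0).round(4),gate(th,.0095).round(4))
g=gate(.8,.045); rows([*g,.223])
E
```

```text
0.8 [0.4951 0.0473] [0.4877 0.0533]
0.6 [0.5099 0.0244] [0.5014 0.0287]
0.4 [0.5289 0.0048] [0.5198 0.0074]
0.2 [ 0.5515 -0.0106] [ 0.542  -0.0099]
0.1 [ 0.5638 -0.0166] [ 0.5543 -0.0168]
0 [ 0.5767 -0.0213] [ 0.5672 -0.0224]
t 1.4 pos [0.2536 0.5712 0.2226] psi 66.06 tz [ 0.  0. -1.] F [ 0.9 -0.6 -0.5] op 0.999
[[-73.9,78.0,-0.1],-0.000],[[-73.9,78.0,-0.1],-0.000],[[-73.9,78.0,-0.1],-0.000],[[-73.9,78.0,-0.1],-0.000],[[-73.9,78.0,-0.1],-0.000], |step| 107.4
```

>>> send_rows(
  motion=[
    [[-27, 28.5, 0], 0],
    [[-27, 28.5, 0], 0],
    [[-27, 28.5, 0], 0],
    [[-27, 28.5, 0], 0],
    [[-27, 28.5, 0], 0],
  ],
  gripper=1,
)

```text
time_s: 1.82
position: [0.3296, 0.3929, 0.2218]
tcp_rot: [[0.394, 0.919, 0.004], [0.919, -0.394, 0.009], [0.009, 0.0, -1.0]]
force: [2.0, -0.8, 0.1]
opening: 0.705
```

>>> send_rows(
  motion=[
    [[-27, 28.5, 0], 0],
    [[-27, 28.5, 0], 0],
    [[-27, 28.5, 0], 0],
    [[-27, 28.5, 0], 0],
    [[-27, 28.5, 0], 0],
  ],
)

```text
time_s: 2.23
position: [0.41, 0.2046, 0.222]
tcp_rot: [[0.391, 0.921, 0.008], [0.92, -0.391, 0.01], [0.012, 0.003, -1.0]]
force: [0.6, -0.1, -0.6]
opening: 0.327
```

```bash
python3 - <<'E'
from h import *
g=gate(.8,.045); rows([*g,.122])
E
```

```text
t 2.23 pos [0.41   0.2046 0.222 ] psi 67.0 tz [ 0.0078  0.0099 -0.9999] F [ 0.6 -0.1 -0.6] op 0.327
[[-19.9,19.3,20.0],-0.000],[[-19.9,19.3,20.0],-0.000],[[-19.9,19.3,20.0],-0.000],[[-19.9,19.3,20.0],-0.000],[[-19.9,19.3,20.0],-0.000], |step| 34.2
```

>>> send_rows(
  motion=[
    [[-20, 19, 15], 0],
    [[-20, 19, 20], 0],
    [[-20, 19, 20], 0],
    [[-20, 19, 25], 0],
    [[-20, 19, 20], 0],
  ],
)

```text
time_s: 2.65
position: [0.4696, 0.0676, 0.1249]
tcp_rot: [[0.394, 0.919, 0.03], [0.919, -0.394, 0.011], [0.021, 0.023, -1.0]]
force: [0.9, 0.1, -0.6]
opening: 0.015
```

```bash
python3 - <<'E'
from h import *
rows([*gate(.8,.02),.122],66)
rows([*gate(.6,.0095),.122],70)
E
```

```text
t 2.65 pos [0.4696 0.0676 0.1249] psi 66.81 tz [ 0.0297  0.0106 -0.9995] F [ 0.9  0.1 -0.6] op 0.015
[[-0.6,2.4,0.6],0.003],[[-0.6,2.4,0.6],0.003],[[-0.6,2.4,0.6],0.003],[[-0.6,2.4,0.6],0.003],[[-0.6,2.4,0.6],0.003], |step| 2.6
t 2.65 pos [0.4696 0.0676 0.1249] psi 66.81 tz [ 0.0297  0.0106 -0.9995] F [ 0.9  0.1 -0.6] op 0.015
[[-4.6,8.9,0.6],-0.011],[[-4.7,8.9,0.6],-0.011],[[-4.8,8.8,0.6],-0.011],[[-4.9,8.8,0.6],-0.011],[[-5.0,8.7,0.6],-0.011], |step| 10.1
```

>>> send_rows(
  motion=[
    [[-4, 8, 1], -0.01],
    [[-5, 9, 1], -0.01],
    [[-5, 9, 1], -0.01],
    [[-5, 9, 0], -0.01],
    [[-5, 8, 0], -0.01],
  ],
)

```text
time_s: 3.07
position: [0.4995, 0.0223, 0.1169]
tcp_rot: [[0.354, 0.935, 0.018], [0.935, -0.354, 0.012], [0.018, 0.012, -1.0]]
force: [-1.0, 0.4, 1.0]
opening: 0.005
```

```bash
python3 - <<'E'
from h import *
rows([*gate(.35,.0095),.122],80)
c=capture('top');cv2.imwrite('pics/t1.png',cv2.resize(c['image'][130:280,200:400],None,fx=4,fy=4))
E
```

```text
t 3.07 pos [0.4995 0.0223 0.1169] psi 69.28 tz [ 0.0179  0.0122 -0.9998] F [-1.   0.4  1. ] op 0.005
[[-1.9,6.2,-1.0],-0.037],[[-2.1,6.1,-1.0],-0.037],[[-2.3,6.0,-1.0],-0.037],[[-2.6,5.9,-1.0],-0.037],[[-2.8,5.8,-1.0],-0.037], |step| 6.5
```

View pics/t1.png

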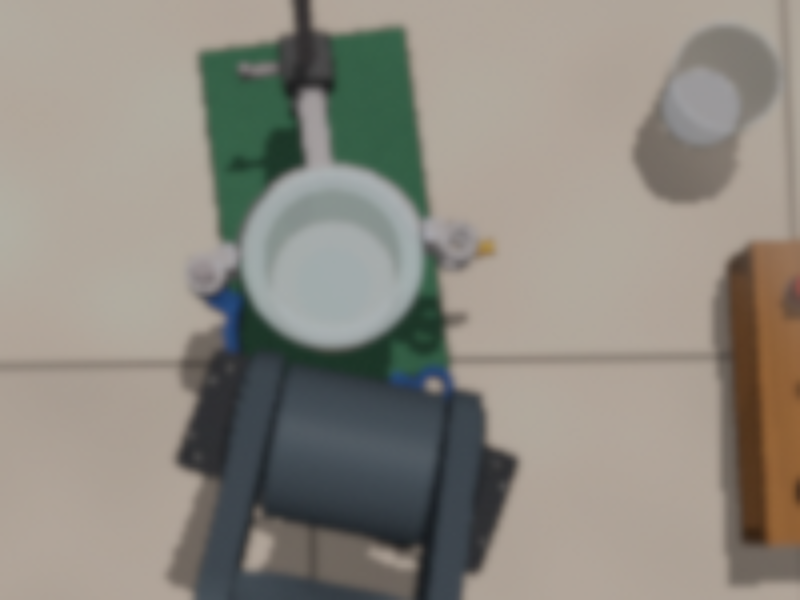

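>>> send_rows(
  motion=[
    [[-2, 6, -1], -0.04],
    [[-2, 6, -1], -0.04],
    [[-2, 6, -1], -0.04],
    [[-2, 6, -1], -0.04],
    [[-2, 6, 0], -0.04],
  ],
)

```text
time_s: 3.53
position: [0.5227, 0.0033, 0.1206]
tcp_rot: [[0.152, 0.988, 0.009], [0.988, -0.152, 0.012], [0.013, 0.007, -1.0]]
force: [-1.4, -1.8, -0.2]
opening: 0.003
```

```bash
python3 - <<'E'
from h import *
rows([*gate(.1,.0095),.122],93)
E
```

```text
t 3.53 pos [0.5227 0.0033 0.1206] psi 81.25 tz [ 0.0091  0.0123 -0.9999] F [-1.4 -1.8 -0.2] op 0.003
[[-3.0,6.9,-0.3],-0.041],[[-3.3,6.7,-0.3],-0.041],[[-3.6,6.6,-0.3],-0.041],[[-3.8,6.4,-0.3],-0.041],[[-4.1,6.3,-0.3],-0.041], |step| 7.5
```

Good: the tilt settles at low speed. Continue.

>>> send_rows(
  motion=[
    [[-3, 7, 0], -0.04],
    [[-3, 7, 0], -0.04],
    [[-3.5, 6.5, 0], -0.04],
    [[-4, 6.5, 0], -0.04],
    [[-4, 6, 0], -0.04],
  ],
)

```text
time_s: 3.95
position: [0.5502, -0.0164, 0.1207]
tcp_rot: [[-0.06, 0.998, -0.002], [0.998, 0.06, 0.011], [0.011, -0.001, -1.0]]
force: [-0.4, 0.8, -0.8]
opening: 0.001
```

```bash
python3 - <<'E'
from h import *
rows([*gate(-.02,.0095),.122],97)
c=capture('top');cv2.imwrite('pics/t2.png',cv2.resize(c['image'][130:280,200:400],None,fx=4,fy=4))
c=capture('side');cv2.imwrite('pics/s2.png',cv2.resize(c['image'][130:280,150:350],None,fx=4,fy=4))
E
```

```text
t 3.95 pos [ 0.5502 -0.0164  0.1207] psi 93.46 tz [-0.0015  0.0113 -0.9999] F [-0.4  0.8 -0.8] op 0.001
[[-1.6,3.8,-0.3],-0.012],[[-1.7,3.8,-0.3],-0.012],[[-1.7,3.8,-0.3],-0.012],[[-1.8,3.8,-0.3],-0.012],[[-1.8,3.8,-0.3],-0.012], |step| 4.2
```

View pics/t2.png

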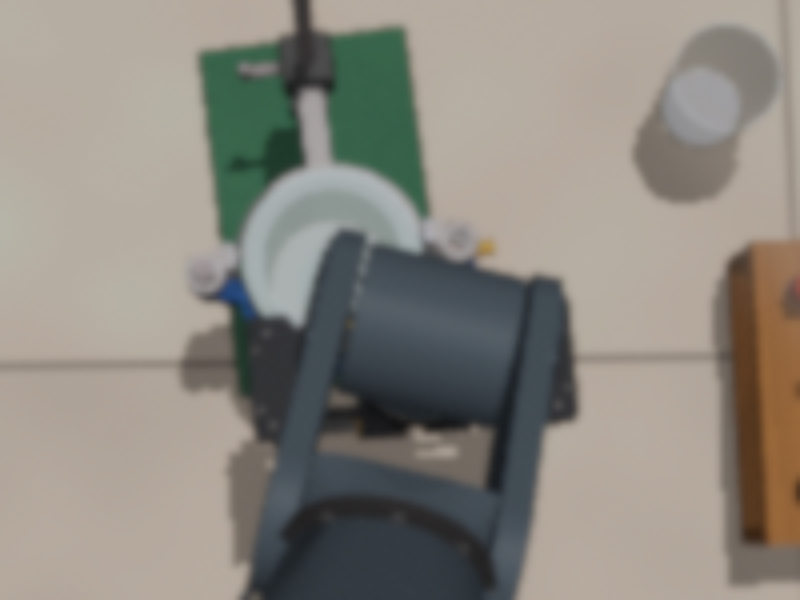

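View pics/s2.png

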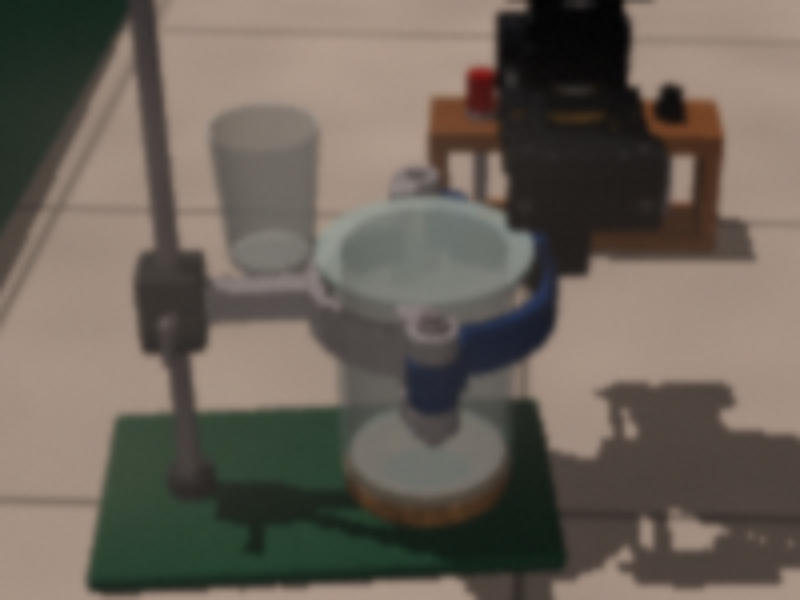

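>>> send_rows(
  motion=[
    [[-1, 4, 0], -0.01],
    [[-1, 4, 0], -0.01],
    [[-1, 4, 0], -0.01],
    [[-1, 3, 0], -0.01],
    [[-1, 3, 0], -0.01],
  ],
)

```text
time_s: 4.47
position: [0.5652, -0.0219, 0.1206]
tcp_rot: [[-0.112, 0.994, -0.011], [0.994, 0.112, 0.007], [0.008, -0.01, -1.0]]
force: [-8.6, -1.6, 7.3]
opening: 0.001
```

>>> send_rows(
  motion=[
    [[-0.5, 2, 0], 0],
    [[-0.5, 2, 0], 0],
    [[0, 2, 0], 0],
    [[0, 2, 0], 0],
    [[0, 2, 0], 0],
  ],
)

```text
time_s: 4.88
position: [0.5647, -0.0219, 0.1209]
tcp_rot: [[-0.117, 0.992, -0.036], [0.993, 0.118, 0.006], [0.01, -0.036, -0.999]]
force: [-6.2, -4.7, 4.0]
opening: -0.001
```

>>> send_rows(
  motion=[
    [[0, -2, 0], 0],
    [[0, -6, 0], 0],
    [[0, -10, -4], 0],
    [[0, -14, -20], 0],
    [[0, -14, -24], 0],
  ],
  gripper=0.5,
)

```text
time_s: 5.3
position: [0.5196, -0.0252, 0.1678]
tcp_rot: [[-0.117, 0.992, -0.038], [0.993, 0.118, 0.012], [0.016, -0.036, -0.999]]
force: [-0.4, -0.2, 0.4]
opening: 0.3
```

```bash
python3 - <<'E'
from h import *
rows([.608,-.276,.2],90)
c=capture('top');cv2.imwrite('pics/t3.png',cv2.resize(c['image'][130:280,220:420],None,fx=4,fy=4))
c=capture('side');cv2.imwrite('pics/s3.png',cv2.resize(c['image'][130:280,150:350],None,fx=4,fy=4))
E
```

```text
t 5.3 pos [ 0.5196 -0.0252  0.1678] psi 96.75 tz [-0.038   0.0118 -0.9992] F [-0.4 -0.2  0.4] op 0.3
[[-51.9,11.7,-6.4],0.024],[[-51.6,12.9,-6.4],0.024],[[-51.3,14.1,-6.4],0.024],[[-50.9,15.3,-6.4],0.024],[[-50.6,16.5,-6.4],0.024], |step| 53.6
```

View pics/t3.png

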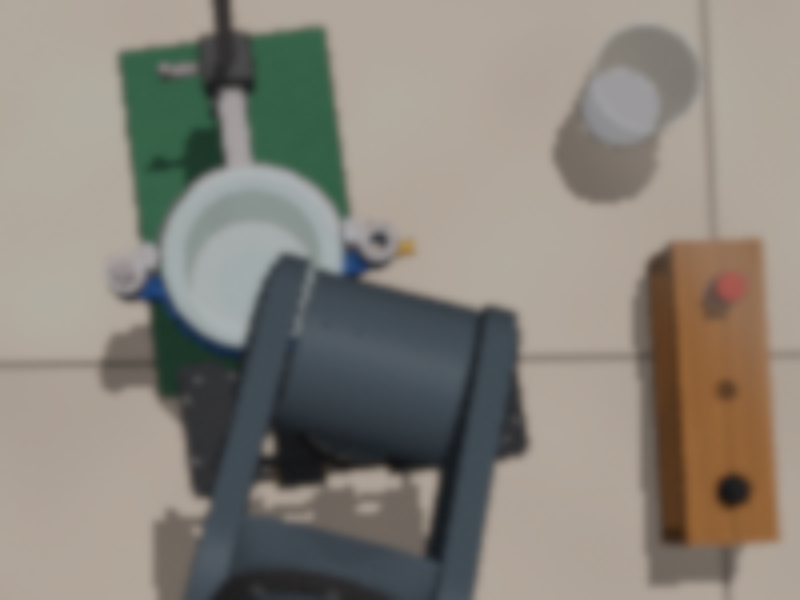

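View pics/s3.png

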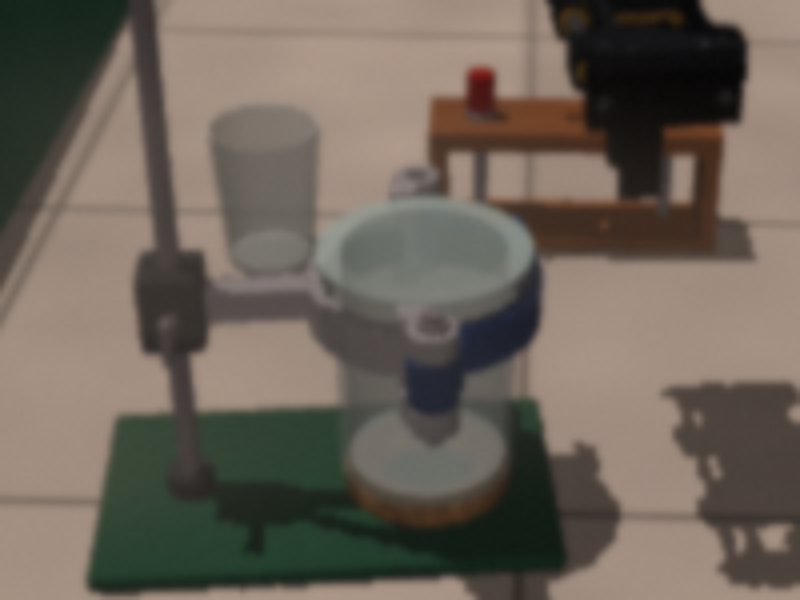

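```bash
python3 - <<'E'
from h import *
rows([.608,-.276,.19],7,15); print(bot.read_state()['joint_positions'])
E
```

```text
t 5.4 pos [ 0.5206 -0.0256  0.1711] psi 96.73 tz [-0.0315  0.0097 -0.9995] F [ 0.2 -0.4 -0.3] op 0.393
[[-17.3,3.8,-1.3],0.104],[[-16.8,5.6,-1.3],0.104],[[-16.1,7.3,-1.3],0.104],[[-15.2,9.0,-1.3],0.104],[[-14.2,10.5,-1.3],0.104],[[-13.1,11.9,-1.3],0.104],[[-11.7,13.2,-1.3],0.104],[[-10.3,14.4,-1.3],0.104],[[-8.7,15.4,-1.3],0.104],[[-7.1,16.2,-1.3],0.104],[[-5.4,16.8,-1.3],0.104],[[-3.6,17.3,-1.3],0.104],[[-1.8,17.6,-1.3],0.104],[[0.1,17.7,-1.3],0.104],[[1.9,17.6,-1.3],0.104], |step| 17.7
[-1.51527660e+01  2.70962194e+01  9.86114416e+01  7.98834259e-02
  5.61821162e+01 -1.11937708e+02]
```

>>> send_rows(
  motion=[
    [[-17, 4, -3], 0.104],
    [[-17, 6, -3], 0.104],
    [[-16, 7, -3], 0.104],
    [[-15, 9, -3], 0.104],
    [[-14, 10.5, -3], 0.104],
  ],
  gripper=0.4,
)

```text
time_s: 5.82
position: [0.5491, -0.1061, 0.1851]
tcp_rot: [[0.408, 0.913, -0.027], [0.913, -0.408, 0.013], [0.001, -0.031, -1.0]]
force: [-0.7, -0.2, 0.5]
opening: 0.594
```

>>> send_rows(
  motion=[
    [[-13, 12, 0], 0.104],
    [[-12, 13, 0], 0.104],
    [[-10, 14, 0], 0.104],
    [[-9, 15, 0], 0.104],
    [[-7, 16, 0], 0.104],
  ],
)

```text
time_s: 6.23
position: [0.5778, -0.1923, 0.182]
tcp_rot: [[0.823, 0.568, -0.021], [0.568, -0.823, 0.015], [-0.009, -0.025, -1.0]]
force: [0.7, -0.4, -0.7]
opening: 0.598
```

```bash
python3 - <<'E'
from h import *
rows([.608,-.276,.16],7,5); 
c=capture('top');cv2.imwrite('pics/t4.png',cv2.resize(c['image'][130:280,260:460],None,fx=4,fy=4))
E
```

```text
t 6.23 pos [ 0.5778 -0.1923  0.182 ] psi 34.61 tz [-0.0215  0.0151 -0.9997] F [ 0.7 -0.4 -0.7] op 0.598
[[-4.5,17.2,4.4],0.096],[[-2.9,17.6,4.4],0.096],[[-1.2,17.8,4.4],0.096],[[0.6,17.8,4.4],0.096],[[2.3,17.6,4.4],0.096], |step| 18.3
```

View pics/t4.png

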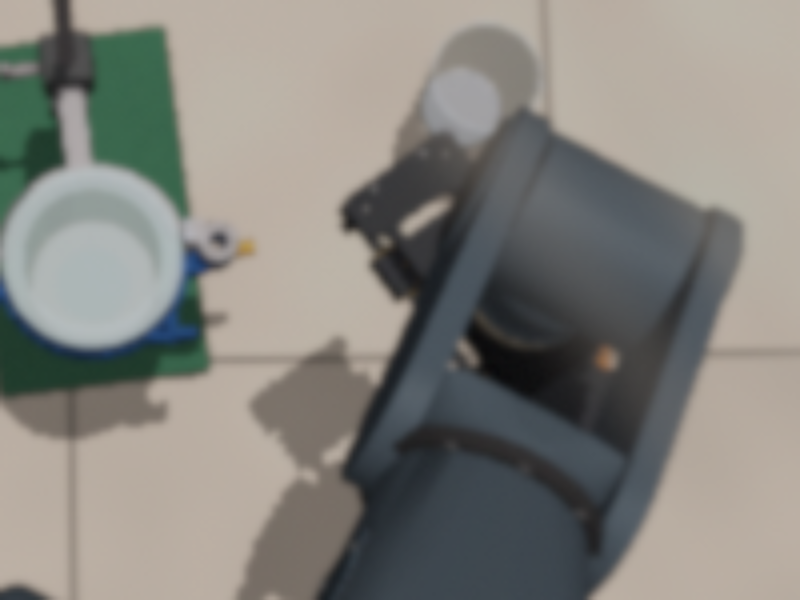

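>>> send_rows(
  motion=[
    [[-4.5, 17, 3], 0.096],
    [[-3, 17.5, 3], 0.096],
    [[-1, 18, 3], 0.096],
    [[0.5, 14, 3], 0.096],
    [[2, 8, 3], 0.096],
  ],
)

```text
time_s: 6.7
position: [0.6063, -0.2668, 0.163]
tcp_rot: [[0.994, 0.106, -0.016], [0.106, -0.994, 0.015], [-0.014, -0.017, -1.0]]
force: [-0.2, -0.4, -0.2]
opening: 0.6
```

```bash
python3 - <<'E'
from h import *
rows([.6085,-.277,.145],7,5); 
c=capture('side');cv2.imwrite('pics/s4.png',cv2.resize(c['image'][80:230,190:390],None,fx=4,fy=4))
p=bot.read_state();print(proj(c,[p['position']]))
E
```

```text
t 6.7 pos [ 0.6063 -0.2668  0.163 ] psi 6.08 tz [-0.016   0.0149 -0.9998] F [-0.2 -0.4 -0.2] op 0.6
[[0.2,2.1,3.6],-0.003],[[0.2,2.1,3.6],-0.003],[[0.2,2.1,3.6],-0.003],[[0.2,2.1,3.6],-0.003],[[0.2,2.1,3.6],-0.003], |step| 4.2
[[271.77392185 135.06722592]]
```

View pics/s4.png

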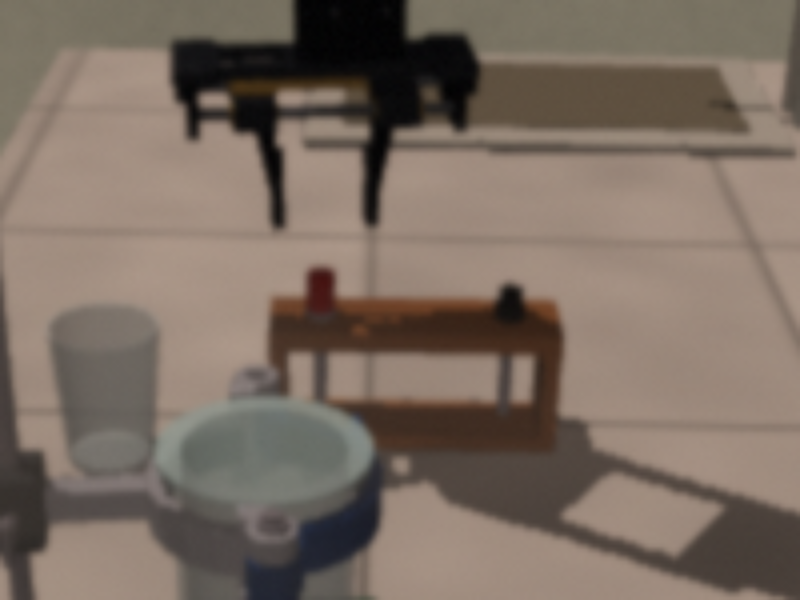

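>>> send_rows(
  motion=[
    [[0.4, 2, 8], 0],
    [[0.4, 2, 10], 0],
    [[0.4, 2, 10], 0],
    [[0, 2, 10], 0],
    [[0, 1, 10], 0],
  ],
)

```text
time_s: 7.17
position: [0.6085, -0.2735, 0.1105]
tcp_rot: [[0.993, 0.114, -0.014], [0.114, -0.993, 0.015], [-0.012, -0.017, -1.0]]
force: [0.4, -0.4, 1.0]
opening: 0.6
```

```bash
python3 - <<'E'
from h import *
rows([.6085,-.277,.097],7,5); 
c=capture('side');cv2.imwrite('pics/s5.png',cv2.resize(c['image'][110:210,210:350],None,fx=5.5,fy=5.5))
c=capture('top');cv2.imwrite('pics/t5.png',cv2.resize(c['image'][130:280,300:500],None,fx=4,fy=4))
E
```

```text
t 7.17 pos [ 0.6085 -0.2735  0.1105] psi 6.57 tz [-0.0136  0.0153 -0.9998] F [ 0.4 -0.4  1. ] op 0.6
[[-0.1,0.7,2.7],-0.002],[[-0.1,0.7,2.7],-0.002],[[-0.1,0.7,2.7],-0.002],[[-0.1,0.7,2.7],-0.002],[[-0.1,0.7,2.7],-0.002], |step| 2.8
```

View pics/s5.png

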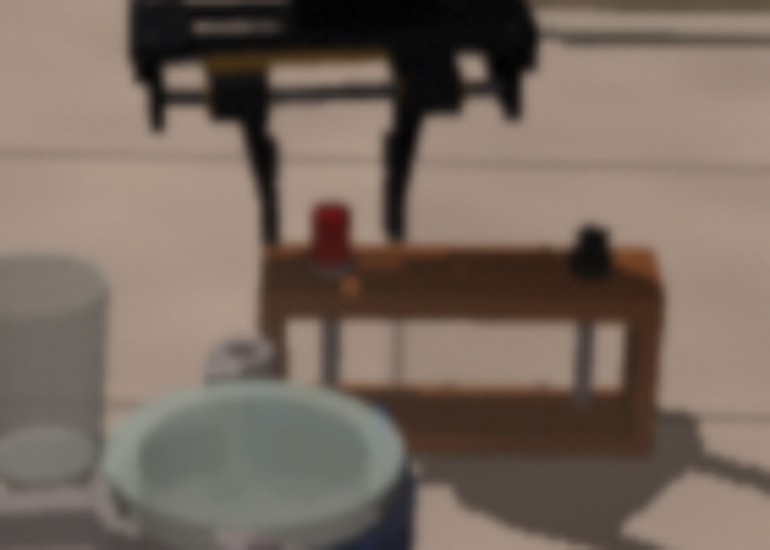

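View pics/t5.png

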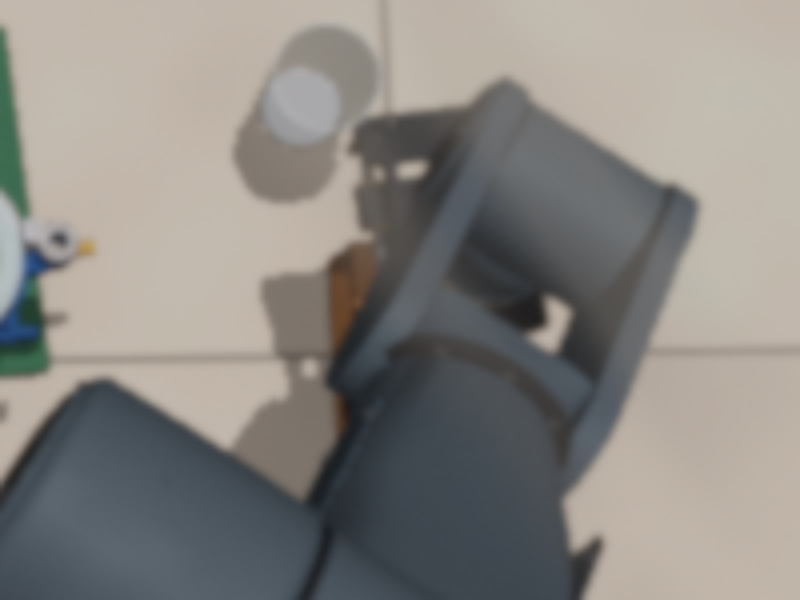

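```bash
python3 - <<'E'
from h import *
c=capture('side')
s=bot.read_state();p=np.array(s['position'])
print(proj(c,[p,p+[0,.003,0],p+[0,0,.003]]), 'obs tip ~270.4,154')
print(proj(c,[[.6085,-.277,.122],[.6085,-.277,.094]]), 'knob obs', (330/5.5+210,205/5.5+110),(330/5.5+210,270/5.5+110))
E
```

```text
[[271.32818069 152.31636768]
 [271.28874759 152.77311851]
 [271.33482226 151.30008575]] obs tip ~270.4,154
[[271.14128664 147.71926182]
 [271.08236295 157.15388779]] knob obs (270.0, 147.27272727272728) (270.0, 159.0909090909091)
```

>>> send_rows(
  motion=[
    [[0, 1, 4], 0],
    [[0, 1, 4], 0],
    [[0, 1, 3], 0],
    [[0, 0, 0.5], 0],
    [[0, 0, 0], 0],
  ],
)

```text
time_s: 7.73
position: [0.6093, -0.2765, 0.0992]
tcp_rot: [[0.993, 0.115, -0.013], [0.115, -0.993, 0.015], [-0.011, -0.016, -1.0]]
force: [-0.8, -0.1, 0.1]
opening: 0.602
```

>>> send_rows(
  motion=[
    [[0, 0, 0], 0],
    [[0, 0, 0], 0],
    [[0, 0, 0], 0],
    [[0, 0, 0], 0],
    [[0, 0, 0], 0],
  ],
  gripper=1,
)

```text
time_s: 8.15
position: [0.6099, -0.2769, 0.1004]
tcp_rot: [[0.993, 0.115, -0.011], [0.115, -0.993, 0.014], [-0.009, -0.015, -1.0]]
force: [-0.7, 0.1, -0.0]
opening: 0.312
```

>>> send_rows(
  motion=[
    [[0, 0, 0], 0],
    [[0, 0, 0], 0],
    [[0, 0, 0], 0],
    [[0, 0, 0], 0],
    [[0, 0, 0], 0],
  ],
)

```text
time_s: 8.57
position: [0.6098, -0.2769, 0.1006]
tcp_rot: [[0.993, 0.115, -0.011], [0.115, -0.993, 0.013], [-0.009, -0.015, -1.0]]
force: [0.4, -0.3, -0.3]
opening: 0.22
```

>>> send_rows(
  motion=[
    [[0, 0, 0], 0],
    [[0, 0, 1.5], 0],
    [[0, 0, 2.5], 0],
    [[0, 0, 2], 0],
    [[0, 0, 1], 0],
  ],
  gripper=0.65,
)

```text
time_s: 8.98
position: [0.61, -0.2769, 0.0933]
tcp_rot: [[0.993, 0.115, -0.01], [0.115, -0.993, 0.013], [-0.009, -0.014, -1.0]]
force: [-0.1, 0.2, 0.4]
opening: 0.344
```

>>> send_rows(
  motion=[
    [[0, 0, 0], 0],
    [[0, 0, 0], 0],
    [[0, 0, 0], 0],
    [[0, 0, 0], 0],
    [[0, 0, 0], 0],
  ],
  gripper=1,
)

```text
time_s: 9.4
position: [0.6096, -0.2767, 0.0925]
tcp_rot: [[0.993, 0.115, -0.011], [0.115, -0.993, 0.014], [-0.01, -0.015, -1.0]]
force: [0.7, -0.7, -0.3]
opening: 0.226
```

>>> send_rows(
  motion=[
    [[0, 0, 0], 0],
    [[0, 0, 0], 0],
    [[0, 0, -1], 0],
    [[0, 0, -4], 0],
    [[0, 0, -6], 0],
  ],
)

```text
time_s: 9.82
position: [0.6086, -0.2762, 0.1025]
tcp_rot: [[0.993, 0.115, -0.014], [0.115, -0.993, 0.016], [-0.012, -0.017, -1.0]]
force: [0.4, -0.2, -0.8]
opening: 0.227
```

>>> send_rows(
  motion=[
    [[0, 0, -12], 0],
    [[0, 0, -20], 0],
    [[0, 0, -25], 0],
    [[0, 0, -25], 0],
    [[0, 0, -25], 0],
  ],
)

```text
time_s: 10.23
position: [0.6087, -0.277, 0.2119]
tcp_rot: [[0.993, 0.114, -0.02], [0.115, -0.993, 0.02], [-0.017, -0.022, -1.0]]
force: [0.7, 0.0, -0.9]
opening: 0.225
```

```bash
python3 - <<'E'
from h import *
rows([.62,-.08,.262],7,5); 
c=capture('side');cv2.imwrite('pics/s6.png',cv2.resize(c['image'][50:200,190:390],None,fx=4,fy=4))
c=capture('top');cv2.imwrite('pics/t6.png',cv2.resize(c['image'][130:280,300:500],None,fx=4,fy=4))
E
```

```text
t 10.23 pos [ 0.6087 -0.277   0.2119] psi 6.59 tz [-0.0197  0.0197 -0.9996] F [ 0.7  0.  -0.9] op 0.225
[[6.8,-38.9,-10.0],-0.001],[[6.8,-38.9,-10.0],-0.001],[[6.9,-38.9,-10.0],-0.001],[[6.9,-38.8,-10.0],-0.001],[[7.0,-38.8,-10.0],-0.001], |step| 40.7
```

View pics/s6.png

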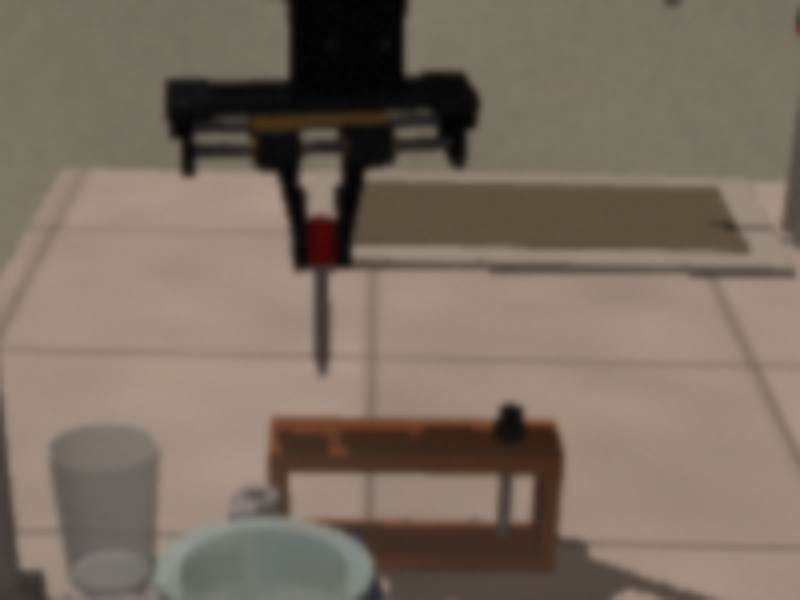

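>>> send_rows(
  motion=[
    [[2, -15, -14], 0],
    [[4, -25, -14], 0],
    [[5, -30, -10], 0],
    [[5, -30, -8], 0],
    [[5, -30, -4], 0],
  ],
)

```text
time_s: 10.75
position: [0.6173, -0.1516, 0.2705]
tcp_rot: [[0.995, 0.103, -0.008], [0.104, -0.995, 0.009], [-0.007, -0.01, -1.0]]
force: [0.6, -0.3, -0.6]
opening: 0.223
```

```bash
python3 - <<'E'
from h import *
rows([.6365,-.049,.255],7,5); 
E
```

```text
t 10.75 pos [ 0.6173 -0.1516  0.2705] psi 5.94 tz [-0.0082  0.0091 -0.9999] F [ 0.6 -0.3 -0.6] op 0.223
[[6.0,-20.0,3.1],-0.004],[[6.0,-20.0,3.1],-0.004],[[6.1,-20.0,3.1],-0.004],[[6.2,-20.0,3.1],-0.004],[[6.2,-19.9,3.1],-0.004], |step| 21.1
```

>>> send_rows(
  motion=[
    [[6, -20, 2], 0],
    [[6, -20, 2], 0],
    [[6, -20, 2], 0],
    [[5, -16, 2], 0],
    [[4, -8, 2], 0],
  ],
)

```text
time_s: 11.17
position: [0.6336, -0.0551, 0.2634]
tcp_rot: [[0.994, 0.108, -0.007], [0.108, -0.994, 0.011], [-0.006, -0.012, -1.0]]
force: [-0.9, 0.3, -0.2]
opening: 0.228
```

>>> send_rows(
  motion=[
    [[0, 0, 2], 0],
    [[0, 0, 2], 0],
    [[0, 0, 2], 0],
    [[0, 0, 1], 0],
    [[0, 0, 0], 0],
  ],
)

```text
time_s: 11.58
position: [0.6326, -0.0556, 0.2542]
tcp_rot: [[0.994, 0.109, -0.011], [0.109, -0.994, 0.01], [-0.009, -0.011, -1.0]]
force: [0.8, -0.6, -0.4]
opening: 0.223
```

```bash
python3 - <<'E'
from h import *
rows([.6365,-.049,.245],7,5)
cs={}
for n in('side','top'):
    c=cs[n]=capture(n)
    for t in('pin','pin_shoulder','bore','gate_knuckle'): print(n,t,[(np.round(x['xy'],1).tolist(),round(x['p'],2)) for x in place_of(n,t)[:2]])
c=cs['side'];cv2.imwrite('pics/s7.png',cv2.resize(c['image'][110:235,190:340],None,fx=5,fy=5))
c=cs['top'];cv2.imwrite('pics/t7.png',cv2.resize(c['image'][130:280,230:430],None,fx=4,fy=4))
p=bot.read_state();p=np.array(p['position']);print(proj(cs['side'],[p,p-[0,0,.0775],[.6365,-.049,.16]]))
E
```

```text
t 11.58 pos [ 0.6326 -0.0556  0.2542] psi 6.26 tz [-0.0105  0.0102 -0.9999] F [ 0.8 -0.6 -0.4] op 0.223
[[0.9,-1.2,1.8],-0.003],[[0.9,-1.2,1.8],-0.003],[[0.9,-1.2,1.8],-0.003],[[0.9,-1.2,1.8],-0.003],[[0.9,-1.2,1.8],-0.003], |step| 2.4
side pin [([255.1, 163.1], 0.59)]
side pin_shoulder []
side bore [([252.5, 171.4], 0.59)]
side gate_knuckle [([258.7, 222.4], 0.51)]
top pin [([396.5, 250.0], 0.66)]
top pin_shoulder []
top bore [([316.3, 187.8], 0.59)]
top gate_knuckle [([162.1, 251.1], 0.48)]
[[256.10602087 131.73355975]
 [256.55680852 165.06276358]
 [254.84730749 173.21417908]]
```

View pics/s7.png

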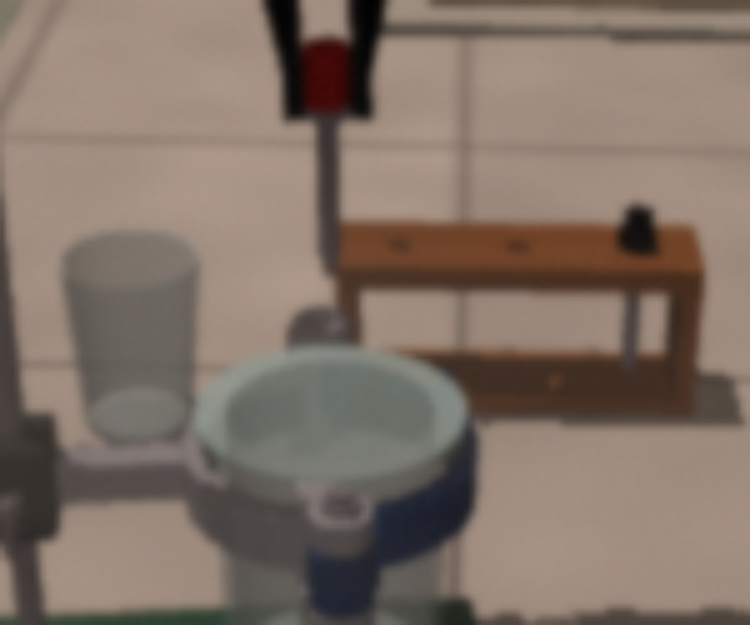

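View pics/t7.png

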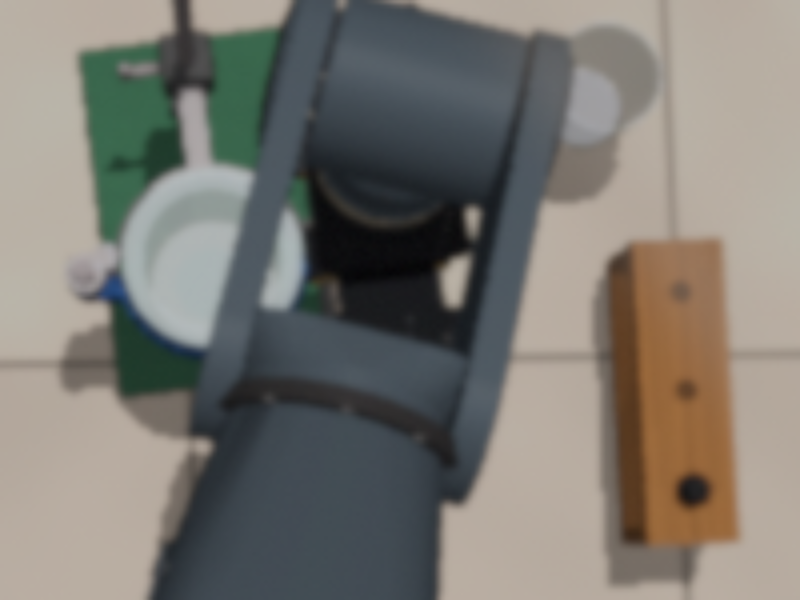

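```bash
python3 - <<'E'
from h import *
T=capture('top');S=capture('side')
t=(230+681.5/4-.375,130+291/4-.375);s=(190+398.5/5-.4,110+244/5-.4)
print('hole',tri([ray(S,s),ray(T,t)]),atz(T,t,.09),atz(S,s,.09))
t0=cv2.imread('pics/top0.png');s0=cv2.imread('pics/side0.png')
m=lambda im,r,c:cv2.resize(im[r:r+26,c:c+34],None,fx=16,fy=16,interpolation=2)
t3=T['image']
cv2.imwrite('pics/z.png',np.hstack([m(t0,177,298)[:, :400],m(s0,160,238)[:, :400]]))
E
```

```text
hole (array([ 0.61115159, -0.27799773,  0.08936767]), [np.float64(0.0022899117200391008), np.float64(0.002289911720039024)]) [ 0.60877189 -0.27773758  0.09      ] [ 0.61339525 -0.27728159  0.09      ]
```

View pics/z.png

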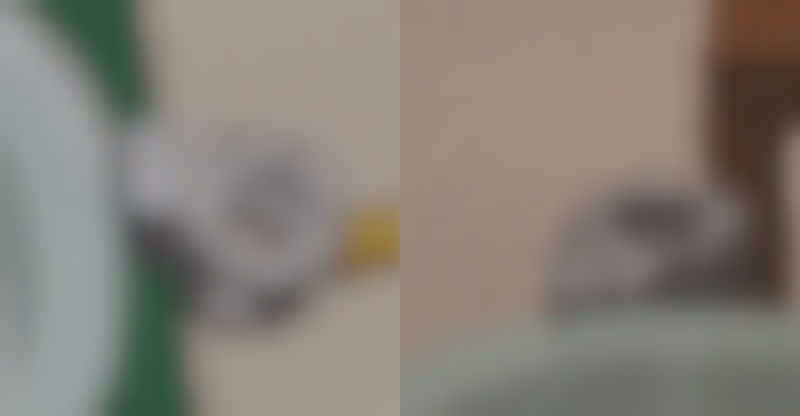

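```bash
python3 - <<'E'
from h import *
T=capture('top');S=capture('side')
a=atz(T,(314.2,189.0),.16);b=atz(S,(253.8,172.8),.16);print(a,b,tri([ray(T,(314.2,189.0)),ray(S,(253.8,172.8))]))
print(a+[.0008,.001,0],b+[-.0038,.0006,0])
p=np.array(bot.read_state()['position'])
# observed tip in side
o=(190+331/5-.4,110+271/5-.4);print('tip obs',o,atz(S,o,p[2]-.0775))
E
```

```text
[ 0.63703291 -0.04839435  0.16      ] [ 0.63894985 -0.05089313  0.16      ] (array([ 0.63781352, -0.04832838,  0.16117078]), [np.float64(0.0009438215657670526), np.float64(0.0009438215657672173)])
[ 0.63783291 -0.04739435  0.16      ] [ 0.63514985 -0.05029313  0.16      ]
tip obs (255.79999999999998, 163.79999999999998) [ 0.63496164 -0.0608932   0.17726585]
```

>>> send_rows(
  motion=[
    [[1, -1.5, 0], 0],
    [[1, -2, 0], 0],
    [[1, -2, 1], 0],
    [[0.5, -1.5, 1], 0],
    [[0, 0, 1], 0],
  ],
)

```text
time_s: 12.7
position: [0.6361, -0.0461, 0.2519]
tcp_rot: [[0.994, 0.111, -0.009], [0.111, -0.994, 0.01], [-0.008, -0.011, -1.0]]
force: [0.6, -0.2, -0.2]
opening: 0.222
```

```bash
python3 - <<'E'
from h import *
rows([.637,-.048,.235],7,5)
c=capture('side');cv2.imwrite('pics/s8.png',cv2.resize(c['image'][110:210,210:310],None,fx=6,fy=6,interpolation=2))
p=np.array(bot.read_state()['position']);print(proj(c,[p-[0,0,.0775],[.637,-.048,.16]]))
E
```

```text
t 12.7 pos [ 0.6361 -0.0461  0.2519] psi 6.35 tz [-0.0089  0.0104 -0.9999] F [ 0.6 -0.2 -0.2] op 0.222
[[0.1,0.4,3.4],-0.002],[[0.1,0.4,3.4],-0.002],[[0.1,0.4,3.4],-0.002],[[0.1,0.4,3.4],-0.002],[[0.1,0.4,3.4],-0.002], |step| 3.4
[[254.95758746 168.06217326]
 [254.58979174 173.41533755]]
```

View pics/s8.png

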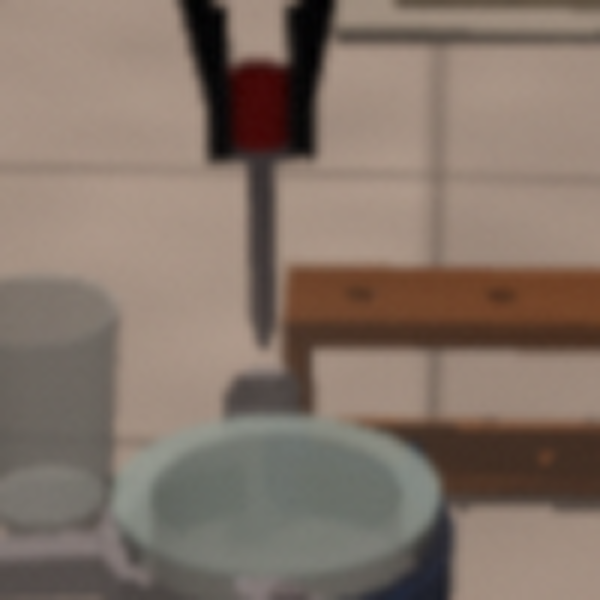

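>>> send_rows(
  motion=[
    [[0, 0.6, 2], 0],
    [[0, 0.6, 3], 0],
    [[0, 0.6, 3], 0],
    [[0, 0, 3], 0],
    [[0, 0, 3], 0],
  ],
)

```text
time_s: 13.17
position: [0.6361, -0.0481, 0.2366]
tcp_rot: [[0.994, 0.111, -0.009], [0.111, -0.994, 0.01], [-0.008, -0.011, -1.0]]
force: [-0.6, -1.1, -0.2]
opening: 0.22
```

>>> send_rows(
  motion=[
    [[0, 0, 2], 0],
    [[0, 0, 2], 0],
    [[0, 0, 2], 0],
    [[0, 0, 2], 0],
    [[0, 0, 2], 0],
  ],
)

```text
time_s: 13.58
position: [0.6356, -0.0482, 0.2246]
tcp_rot: [[0.994, 0.11, -0.01], [0.11, -0.994, 0.01], [-0.009, -0.011, -1.0]]
force: [0.9, 0.3, -1.4]
opening: 0.223
```

```bash
python3 - <<'E'
from h import *
rows([.637,-.048,.225],7,5)
c=capture('side');cv2.imwrite('pics/s9.png',cv2.resize(c['image'][110:210,210:310],None,fx=6,fy=6,interpolation=2))
E
```

```text
t 13.58 pos [ 0.6356 -0.0482  0.2246] psi 6.34 tz [-0.0104  0.0103 -0.9999] F [ 0.9  0.3 -1.4] op 0.223
[[0.3,-0.0,-0.1],-0.002],[[0.3,0.0,-0.1],-0.002],[[0.3,0.0,-0.1],-0.002],[[0.3,0.0,-0.1],-0.002],[[0.3,0.0,-0.1],-0.002], |step| 0.3
```

View pics/s9.png

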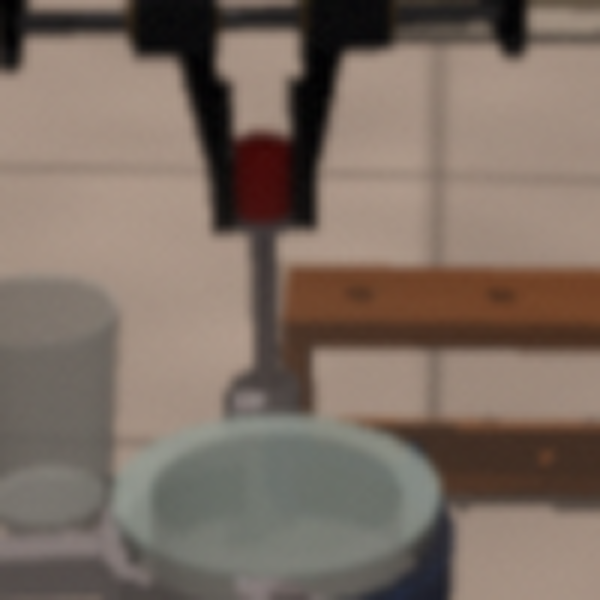

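>>> send_rows(
  motion=[
    [[0.1, 0, 2], 0],
    [[0, 0, 3], 0],
    [[0, 0, 3], 0],
    [[0, 0, 3], 0],
    [[0, 0, 3], 0],
  ],
)

```text
time_s: 14.05
position: [0.6358, -0.048, 0.2096]
tcp_rot: [[0.994, 0.11, -0.009], [0.11, -0.994, 0.01], [-0.008, -0.011, -1.0]]
force: [-0.1, -0.3, -0.6]
opening: 0.224
```

>>> send_rows(
  motion=[
    [[0, 0, 3], 0],
    [[0, 0, 3], 0],
    [[0, 0, 3], 0],
    [[0, 0, 3], 0],
    [[0, 0, 2], 0],
  ],
)

```text
time_s: 14.47
position: [0.6354, -0.0477, 0.1935]
tcp_rot: [[0.994, 0.11, -0.01], [0.11, -0.994, 0.01], [-0.009, -0.011, -1.0]]
force: [0.7, 0.0, -0.5]
opening: 0.221
```

>>> send_rows(
  motion=[
    [[0, 0, 2], 0],
    [[0, 0, 3], 0],
    [[0, 0, 3], 0],
    [[0, 0, 3], 0],
    [[0, 0, 2], 0],
  ],
)

```text
time_s: 14.88
position: [0.6354, -0.0477, 0.1792]
tcp_rot: [[0.994, 0.11, -0.01], [0.11, -0.994, 0.01], [-0.009, -0.011, -1.0]]
force: [0.0, 0.8, -0.5]
opening: 0.226
```

>>> send_rows(
  motion=[
    [[0, 0, 3], 0],
    [[0, 0, 3], 0],
    [[0, 0, 3], 0],
    [[0, 0, 3], 0],
    [[0, 0, 3], 0],
  ],
)

```text
time_s: 15.3
position: [0.6364, -0.0479, 0.1677]
tcp_rot: [[0.994, 0.111, -0.007], [0.111, -0.994, 0.009], [-0.006, -0.01, -1.0]]
force: [-3.8, 0.5, 8.4]
opening: 0.218
```

>>> send_rows(
  motion=[
    [[0, 0, 3], 0],
    [[0, 0, 3], 0],
    [[0, 0, 3], 0],
    [[0, 0, 3], 0],
    [[0, 0, 3], 0],
  ],
)

```text
time_s: 15.72
position: [0.6363, -0.0478, 0.1622]
tcp_rot: [[0.994, 0.111, -0.004], [0.111, -0.994, 0.008], [-0.003, -0.008, -1.0]]
force: [-6.8, 1.6, 19.4]
opening: 0.225
```

```bash
python3 - <<'E'
from h import *
rows([.637,-.048,.1625],7,5)
c=capture('side');cv2.imwrite('pics/s10.png',cv2.resize(c['image'][130:205,210:310],None,fx=8,fy=8,interpolation=2))
E
```

```text
t 15.72 pos [ 0.6363 -0.0478  0.1622] psi 6.4 tz [-0.0039  0.0076 -1.    ] F [-6.8  1.6 19.4] op 0.225
[[0.1,0.1,-0.1],-0.002],[[0.1,0.1,-0.1],-0.002],[[0.1,0.1,-0.1],-0.002],[[0.1,0.1,-0.1],-0.002],[[0.1,0.1,-0.1],-0.002], |step| 0.1
```

View pics/s10.png

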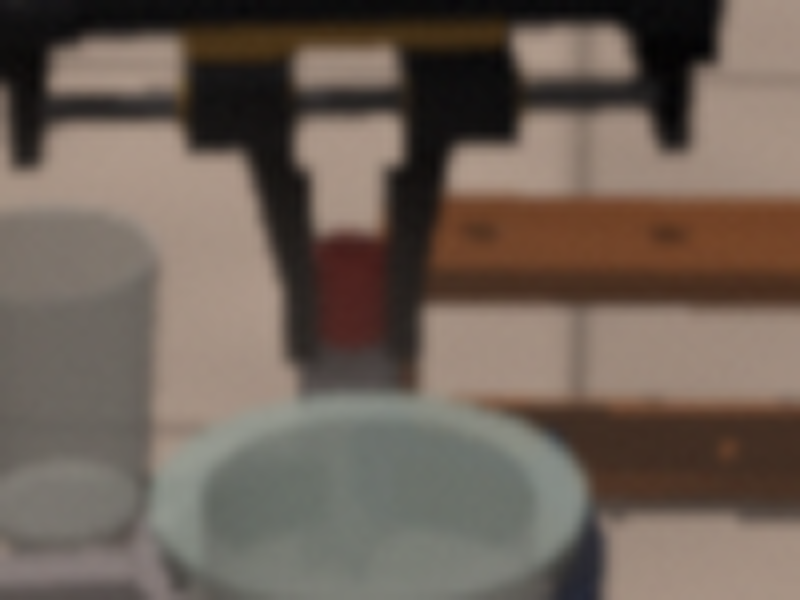

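>>> send_rows(
  motion=[
    [[0, 0, 3], 0],
    [[0, 0, 3], 0],
    [[0, 0, 2], 0],
    [[0, 0, 0], 0],
    [[0, 0, -1], 0],
  ],
)

```text
time_s: 16.18
position: [0.6358, -0.0476, 0.1627]
tcp_rot: [[0.994, 0.112, -0.001], [0.112, -0.994, 0.006], [-0.0, -0.006, -1.0]]
force: [2.1, -0.5, -8.6]
opening: 0.22
```

>>> send_rows(
  motion=[
    [[0, 0, 0], 0],
    [[0, 0, 0], 0],
    [[0, 0, 0], 0],
    [[0, 0, 0], 0],
    [[0, 0, 0], 0],
  ],
  gripper=0.55,
)

```text
time_s: 16.6
position: [0.6365, -0.0479, 0.1623]
tcp_rot: [[0.994, 0.112, -0.001], [0.112, -0.994, 0.006], [0.0, -0.006, -1.0]]
force: [-0.2, -0.3, -0.5]
opening: 0.434
```

>>> send_rows(
  motion=[
    [[0, 0, -4], 0],
    [[0, 0, -8], 0],
    [[0, 0, -12], 0],
    [[0, 0, -16], 0],
    [[0, 0, -20], 0],
  ],
)

```text
time_s: 17.02
position: [0.6336, -0.0476, 0.2213]
tcp_rot: [[0.994, 0.112, -0.011], [0.112, -0.994, 0.009], [-0.01, -0.01, -1.0]]
force: [0.1, 0.0, 0.8]
opening: 0.447
```

>>> send_rows(
  motion=[
    [[-10, 0, -20], 0],
    [[-20, 10, -10], 0],
    [[-25, 15, 0], 0],
    [[-25, 15, 0], 0],
    [[-25, 15, 0], 0],
  ],
)

```text
time_s: 17.43
position: [0.5418, -0.1142, 0.2626]
tcp_rot: [[0.993, 0.12, 0.011], [0.12, -0.993, 0.003], [0.012, -0.002, -1.0]]
force: [0.1, -1.1, 1.4]
opening: 0.45
```

>>> send_rows(
  motion=[
    [[-25, 15, 0], 0],
    [[-25, 15, 0], 0],
    [[-20, 15, 0], 0],
    [[-10, 10, 0], 0],
    [[0, 0, 0], 0],
  ],
)

```text
time_s: 17.85
position: [0.4624, -0.1831, 0.2671]
tcp_rot: [[0.993, 0.118, 0.016], [0.118, -0.993, -0.002], [0.015, 0.004, -1.0]]
force: [-0.1, 0.6, -0.6]
opening: 0.45
```

```bash
python3 - <<'E'
from h import *
cs={}
for n in('side','top'):
    c=cs[n]=capture(n)
S,T=cs['side'],cs['top']
for t in('pin_shoulder','vessel','thermowell','jar','beaker'):
    r=[place_of(n,t) for n in('side','top')]
    print(t,[x[0]['xy'] if x else None for x in r], tri([ray(S,r[0][0]['xy']),ray(T,r[1][0]['xy'])])[0].round(4) if all(r) else '')
cv2.imwrite('pics/s11.png',cv2.resize(S['image'][130:255,170:320],None,fx=5,fy=5,interpolation=2))
cv2.imwrite('pics/t11.png',cv2.resize(T['image'][130:280,230:430],None,fx=4,fy=4,interpolation=2))
print(proj(S,[[.637,-.048,.16],[.637,-.048,.192]]),bot.read_state()['time_s'])
E
```

```text
pin_shoulder [[253.1, 169.6], [312.9, 193.8]] [ 0.6318 -0.0443  0.1701]
vessel [[258.1, 247.9], [281.6, 198.6]] [0.6289 0.0344 0.018 ]
thermowell [[314.4, 183.5], [282.7, 198.8]] [0.5599 0.0376 0.1943]
jar [[324.7, 386.9], [160.0, 252.3]] [0.4944 0.3743 0.0095]
beaker [[215.2, 190.7], [374.4, 157.3]] [ 0.7542 -0.2294  0.0101]
[[254.58979174 173.41533755]
 [254.37300214 160.21604517]] 18.45
```

View pics/s11.png

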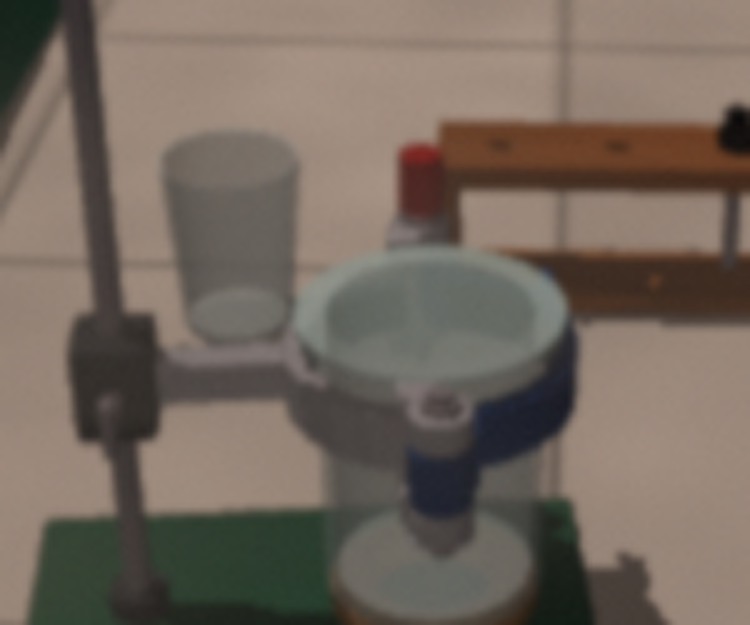

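View pics/t11.png

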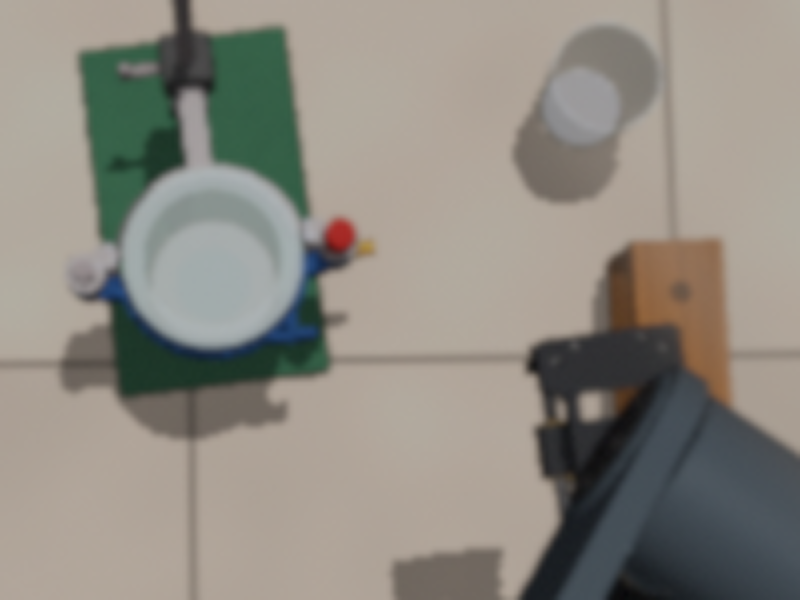

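```bash
python3 - <<'E'
from h import *
S=capture('side')
cv2.imwrite('pics/s12.png',cv2.resize(S['image'][152:184,236:272],None,fx=16,fy=16,interpolation=2))
for z in(.16,.163): print(proj(S,[[.6375,-.048,z],[.6375,-.048,z+.004],[.6375,-.048,z+.032],[.6375,-.038,z+.004]])-[236,152])
E
```

```text
[[18.36343805 21.41026182]
 [18.33624402 19.78626683]
 [18.1425194   8.2110028 ]
 [18.01639317 21.85908446]]
[[18.34305362 20.19294857]
 [18.31577064 18.56347907]
 [18.12140715  6.94885727]
 [17.99518271 20.62854687]]
```

View pics/s12.png

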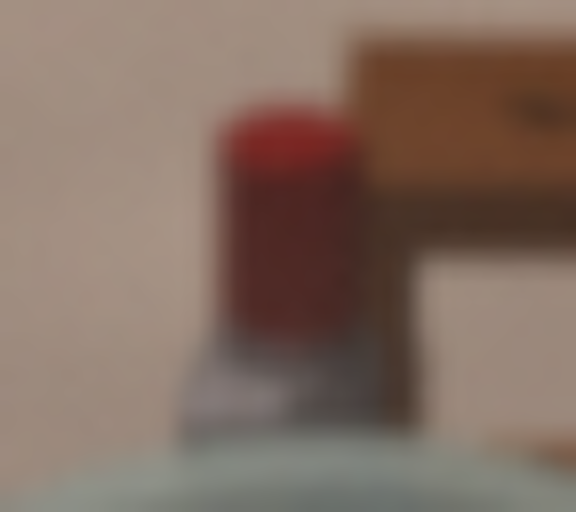

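```bash
python3 - <<'E'
from rig import bot
print(bot.hand_in())
E
```

```text
the job is handed in; nothing more can be done
None
```

I pushed the gate shut with the closed fingers until it met its stop. I then took the pin from the rack, lowered it through the knuckles while holding it, and pressed it home. After that I let go, moved the arm clear and handed the job in at about 18.5 s; no verdict came back.

**Gate:** it stopped within about 2 mm of the expected shut position, with a contact force of about 11 N. In the last pictures it still looks shut and the knuckles line up.

**Pin:**
- The tool stopped at z = 0.162 m under 19 N, where 0.1625 m was expected for a seated shoulder.
- The last side picture shows the pin upright, with no gap visible under its shoulder.
- The top of the knob is within about 0.3 pixel (under 1 mm) of its predicted seated place.
- Just before release the tool pulled up with 8.6 N, which could have lifted the pin slightly. The later picture shows no sign of it.

**Other things:** the vessel, beaker and jar are where they stood, and the thermowell is still hanging in its hole in the last side view, although the arm hid it from above.

**Checks that disagreed:**
- The network's last pin_shoulder position was 5 to 10 mm off, at (0.632, -0.044, 0.170) m, probably because the shoulder was partly hidden.
- In the top view the network gave a wrong thermowell position.
- I set both of these aside and went by the pictures and the contact readings.

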